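# Shut the pastry tray away and lock it

### The job

Using only the fingertips, push the drawn-out pastry tray fully home against the back stop of its rail, and then flip both lever latches over, left and right in either order, so that each snaps into its locked position across the front of the tray. Do not lift the tray or take the doughnuts out of it, and leave everything else on the counter standing where it is.

Things in the scene. Friction and masses are not known exactly. Their poses are not given: they have to be found in the camera images.
- rail: low aluminium tray rail fixed to the counter: plate 310 x 280 x 12 mm with two steel side guides (tops 30 mm high, inner faces at y = +-83 mm) and a back stop. Origin: on the counter, middle line, under where the tray's front face stands when home. x runs along the guides towards the stop (away from the robot, yaw up to 0.3 rad), y left, z up. Plate from x = -110 to 200 mm; stop face at 180
- tray_front (a point): centre of the outer front face (robot side) of the loose open steel tray that lies on the rail between the guides, drawn out 50 to 90 mm. Tray 180 long (x) x 160 x 50 mm tall, 4 mm walls, 0.4 to 0.85 kg, 3 mm play each side, axes as the rail's. The point is 37 mm above the counter. Home: the tray's back touches the stop and this point is at the rail's x = 0
- latch_left (a joint): angle of the left lever (rad): 0 = open, leaning outwards (left, off the tray) 0.65 rad from upright; 2.10 = locked, lying inwards across the front of the tray, 1.45 rad from upright. A spring drives it to the nearer end: it snaps over at 1.05, that is 0.40 rad past upright, inwards. About 5 N at the tip starts it from open
- latch_right (a joint): the same for the right lever, mirrored: 0 = open, leaning outwards (right); 2.10 = locked, lying inwards across the front of the tray; snaps over at 1.05
- lever_left_pivot (a point): hinge centre of the left lever, in a fork at x = -11, y = +115 mm of the rail, 45 mm above the counter (fork top 56 mm). The hinge axis is along the rail's x: the lever swings sideways, 4 mm clear of the front of the homed tray; if the tray is not home the lever strikes its rim
- lever_left_tip (a point): end of the left lever's axis, 85 mm from its hinge centre: a steel rod 10 mm thick whose outer half is a grey grip 14 mm thick with a round end 7 mm beyond this point. Open, the point is 113 mm above the counter and 51 mm outwards of the hinge; locked, 55 mm above the counter and 84 mm inwards of it. Its end passes 137 mm high; push it near the end
- lever_right_pivot (a point): hinge centre of the right lever, in a fork at x = -11, y = -115 mm of the rail, 45 mm above the counter (fork top 56 mm). The hinge axis is along the rail's x: the lever swings sideways, 4 mm clear of the front of the homed tray; if the tray is not home the lever strikes its rim
- lever_right_tip (a point): end of the right lever's axis, 85 mm from its hinge centre: a steel rod 10 mm thick whose outer half is a grey grip 14 mm thick with a round end 7 mm beyond this point. Open, the point is 113 mm above the counter and 51 mm outwards of the hinge; locked, 55 mm above the counter and 84 mm inwards of it. Its end passes 137 mm high; push it near the end
- doughnut_a_mid (a point): centre of a loose brown ring doughnut, 72 mm across, 26 mm tall, lying in the tray
- doughnut_b_mid (a point): centre of a loose pale, sugared ring doughnut, 72 mm across, 26 mm tall, lying in the tray
- cup_mid (a point): a white cup with one handle, 68 mm across, 60 mm tall, standing loose on the counter; the point is its centre, half-way up
- shaker_mid (a point): a glass sugar shaker, 52 mm across, 90 mm tall, standing loose on the counter; the point is its centre, half-way up
- tamper_mid (a point): a brown wooden coffee tamper, foot 58 mm across, 88 mm tall, standing loose on the counter; the point is its centre, half-way up
- jug_mid (a point): an open steel milk jug, 72 mm across, 85 mm tall, standing loose on the counter; the point is its centre, half-way up
- jar_mid (a point): an amber glass jar with a wooden cap, 80 mm across, 110 mm tall, standing loose on the counter; the point is its centre, half-way up
- bowl_mid (a point): a white bowl, 110 mm across, 45 mm tall, standing loose on the counter; the point is its centre, half-way up
Not all that is in view belongs to the job. There is more than one size of the part that bears doughnut_a_mid; the job needs the smaller. Of the things shaped like the part that bears tray_front, the bare steel one is meant.

How it is judged:
By the outcome, as a careful person would: the job done as asked, in the order asked, and still so for the second after the job is handed in, with the robot touching nothing.
It also fails if it takes over 54 s, if anything falls off the work surface, if the arm or the gripper's body presses on something with over 40 N, if the wrist force passes 120 N, or if a joint passes its speed limit or range.

### The arm

A 6-joint arm with a two-finger parallel gripper is mounted at the origin on the work surface. World frame = base frame: x ahead of the robot, y to its left, z up, the work surface at z = 0. Lengths are in m, angles in degrees, forces in N, time in s.
With the tool pointing down it reaches from about 0.25 to 0.725 m from the base axis. Payload 9.7 kg.
Tool frame: the origin (TCP) lies between the finger pads; the fingertips stand 19 mm ahead of it and the grasp point (between the pads) is the TCP; z points along the fingers, y is the line along which they close (so a half turn about z gives the same grasp; the last joint's range is limited). The gripper opens to 85 mm and grips with 20 to 120 N. Pads are 22 mm wide; open, the fingers measure 114 mm over their backs; the gripper's body (76 mm by 85 mm) begins 54 mm behind the grasp point. The pads swing forward as they close: fully open they stand 13 mm farther back than shut.
Start: joints at [73.453, 4.979, 10.078, 95.1, 0, 90], TCP at [0.157, 0.527, 0.25] pointing down, gripper open.
Joint ranges: [-179.16, 179.16], [-48.56, 103.87], [-65.8, 70.77], [-126.05, 130.52], [-82.76, 87.17], [-180, 180]. Speed limits (degrees/s): [127.2, 127.2, 147.25, 180, 180, 180].

### API

Orientations are given as [roll, pitch, yaw] about the fixed x, y, z axes, in that order (R = Rz(yaw) Ry(pitch) Rx(roll)).
In Python, from workcell import telemetry, camera, calibration, workorder gives the robot as it stands.
- The arm moves only by the tool play_rows, never from a script. Its argument "increments" is a list of rows, each a list of 3 entries, a list of its own where there are three numbers: the shift along the tool's x, y, z in mm, then the turn, a rotation vector about the tool's x, y, z in degrees, then the closure, from 0 (fully open) to 1 (shut). In form: [[[x, y, z], [ax, ay, az], jaw], ...]. A call has 1 to 20 rows; each row is the pose to reach, as a shift and turn from the pose commanded when the call began, along the tool's axes at that moment; what a row does not reach only later rows make up. A row lasts 1/10 s, in which the tool goes at most 50 mm and 8.59 degrees, less where a joint would pass 70% of its speed; a pose out of reach is approached as far as the arm can. A call with a gripper value outside its range is refused whole. The fingers move at their own pace and stop on an object; "grip_force" is the grip in N (left out, the last holds). Time passes only in rows, so rows that repeat a pose let the fingers close. It gives the time, the measured TCP pose, the force, the opening and the grip force at its end, in the units of the state.
- telemetry.get_obs(): the state, without advancing time (a new reading comes with each control period).
- camera(name): name is "scene" or "top" or "wrist"; returns (picture, depth): 480x640x3 uint8, red, green, blue; 480x640 float32, m along the optical axis (not along the pixel's ray), 0 where there is no reading.
- calibration(name): a dict with "vertical_fov" (degrees; the focal length in pixels is half the picture's height over the tangent of half this angle, whatever the lens; pixels are square), "cx", "cy" (the principal point, pixels), "rvec" (rotation vector, rad) and "tvec" (3), from world to camera coordinates, as OpenCV has them; the wrist camera has in their place "hand_eye" (4x4, takes a point from camera to tool coordinates, whose origin is the TCP and whose axes are the flange's). Camera axes: x right, y down, z forward; pixel columns grow to the right and rows downward; lengths in m; the calibration is good to about 2 mm. A picture is of the moment at which its call begins: read the wrist's pose just before it. calibration takes no time and is no camera call.
- workorder.job_done(): hands the job in; it is judged then, once.
The state is a dict: "time": time; "q": joint angles; "qd": joint speeds; "joint_efforts": joint torques, N m; "ee_pos": TCP position; "tcp_rot": TCP orientation; "wrist_force": force on the tool from outside, world axes, zero at the start; "torque": the same for the moment, N m; "opening": finger opening in m; "grasp_force": force on a finger pad.
Only numpy, scipy, OpenCV 4.12 (cv2) and the standard library are available. Lean on these libraries where they do the work, as an engineer would, in place of code of your own. Each camera call takes 0.05 s, during which the arm holds its last target. There are 200 camera calls.

## Working session

There is one attempt and no reset: what is moved stays moved. The work goes in short steps, Python scripts to look and compute and a tool call to move; the robot and the scene stay as the last step left them, time stands still between calls to the robot, and variables do not carry over. Pictures are saved under pics/ and viewed, at most 10 in all, crops included, and the job is handed in when it is done.

Besides the shell and the picture viewer there is one more tool, called after "Request:" by a JSON object that holds its "method" and its "body", one argument or row to a line. play_rows: Moves the arm, as the interface text tells. Its arguments: {"type":"object","properties":{"increments":{"type":"array"},"grip_force":{"type":"number"}},"required":["increments"]}

```bash
mkdir -p pics
cat > h.py <<'E'
import numpy as np, cv2
from scipy.spatial.transform import Rotation as R
from workcell import telemetry, camera, calibration, workorder
def cam(name):
    o=telemetry.get_obs(); c=calibration(name); p,d=camera(name)
    f=240/np.tan(np.radians(c["vertical_fov"])/2)
    if "hand_eye" in c:
        T=np.eye(4);T[:3,:3]=R.from_euler('xyz',o["tcp_rot"],degrees=True).as_matrix();T[:3,3]=o["ee_pos"]
        T=T@np.array(c["hand_eye"])
    else:
        T=np.eye(4);r=R.from_rotvec(np.array(c["rvec"]).ravel()).as_matrix();T[:3,:3]=r.T;T[:3,3]=-r.T@np.array(c["tvec"]).ravel()
    v,u=np.mgrid[0:480,0:640]
    P=np.stack([(u-c["cx"])/f*d,(v-c["cy"])/f*d,d],-1)@T[:3,:3].T+T[:3,3]
    return p,d,P
def save(n,p): cv2.imwrite(n,p[...,::-1])
E
python3 - <<'E'
from h import *
print(telemetry.get_obs())
for n in ("top","scene"):
    p,d,P=cam(n); save(f"pics/{n}.png",p); np.savez(f"{n}.npz",p=p,d=d,P=P); print({k:np.round(v,3) for k,v in calibration(n).items()})
E
```

```text
{'time': 0.0, 'q': array([ 7.34550523e+01,  5.01180017e+00,  1.00320295e+01,  9.51008415e+01,
       -7.24532224e-05,  8.99998968e+01]), 'qd': array([ 0.0731587 , -0.03995835, -0.0418394 ,  0.03310399,  0.04895076,
       -0.11881914]), 'joint_efforts': array([-1.08900284e-03, -5.20381200e+01,  4.64808512e+01,  1.59188057e-02,
       -4.18628656e-05,  4.35396018e-06]), 'ee_pos': array([0.15655801, 0.52701126, 0.24955464]), 'tcp_rot': array([-1.79919388e+02,  7.23079149e-05,  1.63455156e+02]), 'wrist_force': array([-0.03069092,  0.19085092, -0.90987357]), 'torque': array([ 0.04215623, -0.00598963,  0.02968158]), 'grasp_force': 0.0, 'opening': 0.08562429123949974}
{'vertical_fov': np.float64(47.282), 'cx': np.float64(308.593), 'cy': np.float64(236.839), 'rvec': array([ 2.152, -2.214,  0.093]), 'tvec': array([0.016, 0.491, 1.221])}
{'vertical_fov': np.float64(52.316), 'cx': np.float64(314.198), 'cy': np.float64(240.376), 'rvec': array([ 2.202,  0.924, -0.403]), 'tvec': array([-0.366, -0.152,  1.4  ])}
```

View pics/top.png

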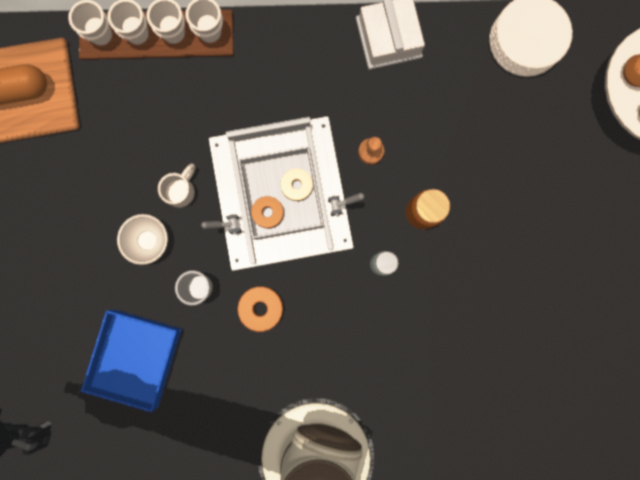

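View pics/scene.png

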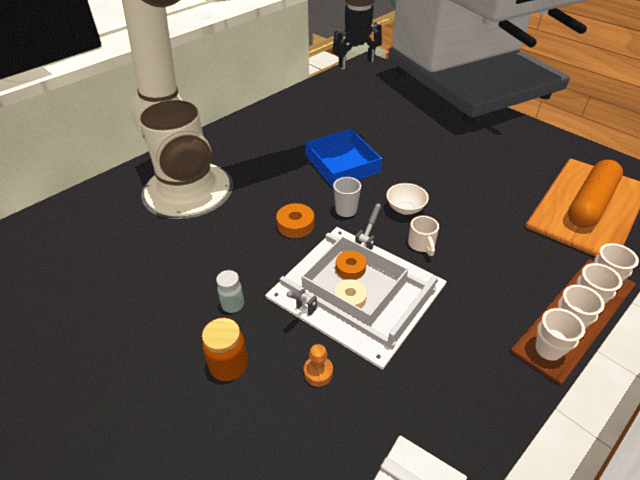

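The top view shows the steel tray at (285,195), drawn out, with the small brown doughnut at (267,212) and the pale one at (296,184). The left lever has its pivot at (234,224) and tip at (205,225). The right lever has its pivot at (337,205) and tip at (362,198).

- **Trays:** steel at (285,195) and blue at (132,360). The bare steel one on the rail is the one meant.
- **Brown doughnuts:** (267,212), and a larger one at (260,309) on the counter. The smaller one in the tray is meant.

I'll confirm this in a crop.

Run:
```python
from h import *
z=np.load("top.npz");p=z["p"];P=z["P"]
c=cv2.resize(p[105:345,155:465],None,fx=2.5,fy=2.5,interpolation=cv2.INTER_CUBIC); save("pics/crop.png",c)
for u,v in [(216,145),(323,128),(241,262),(344,245),(267,212),(296,184),(260,309),(240,305),(278,309),(206,225),(361,198),(193,287),(385,262),(371,150),(176,190),(430,206),(142,240),(220,200),(234,224),(337,205)]:
    print(u,v,np.round(np.nanmedian(P[v-1:v+2,u-1:u+2].reshape(-1,3),0),3))
# height map masks
Z=P[...,2]
sub=(slice(105,290),slice(190,380))
m=np.zeros(Z.shape,bool);m[sub]=1
pl=m&(abs(Z-0.012)<0.005)
ys,xs=np.nonzero(pl);print(len(ys))
pts=P[pl][:,:2].astype(np.float32);r=cv2.minAreaRect(pts);print("plate",r,cv2.boxPoints(r))
w=m&(Z>0.052)&(Z<0.072)
for n,mm in(("rim",w),("high",m&(Z>0.08))):
    q=P[mm];print(n,len(q));
    v,u=np.nonzero(mm);print(np.c_[u,v][::max(1,len(u)//40)].tolist() if len(u)<4000 else '')
```

```text
216 145 [0.71  0.21  0.014]
323 128 [ 0.743 -0.038  0.013]
241 262 [0.439 0.157 0.012]
344 245 [ 0.471 -0.078  0.011]
267 212 [0.551 0.095 0.016]
296 184 [0.614 0.028 0.017]
260 309 [ 0.332  0.117 -0.001]
240 305 [0.343 0.158 0.036]
278 309 [0.332 0.074 0.034]
206 225 [0.515 0.216 0.115]
361 198 [ 0.564 -0.11   0.116]
193 287 [0.386 0.268 0.006]
385 262 [ 0.428 -0.158  0.089]
371 150 [ 0.673 -0.139  0.077]
176 190 [0.609 0.304 0.006]
430 206 [ 0.542 -0.255  0.111]
142 240 [0.496 0.383 0.005]
220 200 [0.582 0.202 0.009]
234 224 [0.522 0.166 0.053]
337 205 [ 0.557 -0.062  0.057]
9868
plate ((0.5844895839691162, 0.05679987370967865), (0.4065084755420685, 0.43408113718032837), 0.14903351664543152) [[ 0.38067144  0.27331102]
 [ 0.3818006  -0.16076866]
 [ 0.7883077  -0.15971127]
 [ 0.7871786   0.2743684 ]]
rim 1580
[[306, 117], [299, 120], [280, 122], [281, 123], [279, 124], [278, 125], [276, 126], [274, 127], [273, 128], [272, 129], [230, 131], [232, 132], [238, 133], [230, 135], [307, 147], [282, 150], [273, 152], [266, 154], [260, 156], [238, 159], [312, 166], [314, 176], [244, 186], [246, 195], [339, 197], [317, 201], [319, 204], [335, 207], [247, 211], [335, 213], [249, 216], [321, 220], [228, 224], [317, 225], [309, 227], [290, 229], [230, 231], [251, 233], [265, 235], [374, 260], [196, 273]]
high 643
[[236, 108], [365, 129], [370, 138], [375, 139], [379, 140], [369, 142], [372, 143], [376, 144], [379, 145], [372, 147], [377, 148], [251, 154], [313, 173], [361, 193], [356, 195], [358, 196], [357, 197], [355, 198], [353, 199], [352, 200], [362, 201], [235, 213], [212, 221], [210, 222], [207, 223], [201, 224], [217, 224], [211, 225], [207, 226], [204, 227], [306, 228], [215, 244], [376, 258], [378, 261], [322, 265], [377, 268], [346, 271], [199, 274], [206, 278], [207, 284], [207, 289]]
```

View pics/crop.png

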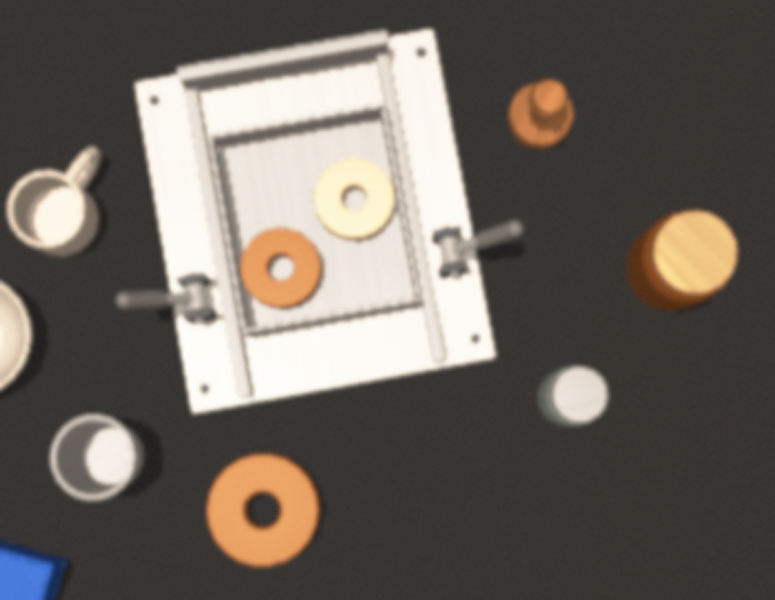

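```bash
cat > ray.py <<'E'
from h import *
c=calibration("top");f=240/np.tan(np.radians(c["vertical_fov"])/2)
r=R.from_rotvec(np.array(c["rvec"]).ravel()).as_matrix();C=-r.T@np.array(c["tvec"]).ravel()
def ray(cx,cy,z):
    u=155+(cx+.5)/2.5-.5;v=105+(cy+.5)/2.5-.5
    d=r.T@np.array([(u-c["cx"])/f,(v-c["cy"])/f,1]);return (C+d*(z-C[2])/d[2])
E
python3 - <<'E'
from ray import *
K=[(-110,140,192,413),(-110,-140,495,355),(200,140,135,83),(200,-140,435,28)]
A=np.array([[k[0],k[1]] for k in K])/1e3;B=np.array([ray(k[2],k[3],.012)[:2] for k in K])
a=A-A.mean(0);b=B-B.mean(0)
th=np.arctan2((a[:,0]*b[:,1]-a[:,1]*b[:,0]).sum(),(a*b).sum())
Q=np.array([[np.cos(th),-np.sin(th)],[np.sin(th),np.cos(th)]]);t=B.mean(0)-Q@A.mean(0)
print("yaw",th,np.degrees(th),"org",t,"res",(A@Q.T+t-B)*1e3)
F=lambda cx,cy,z:(Q.T@(ray(cx,cy,z)[:2]-t))*1e3
for n,x,y,z in [("rimFL",250,332,.062),("rimFR",425,304,.062),("tipL",123,299,.113),("tipR",516,230,.113),("pivL",200,298,.056),("pivR",453,251,.056),("dA",281,268,.042),("dB",355,199,.042),("big",263,510,.034)]:print(n,F(x,y,z))
for n,p in [("shaker",(.428,-.158)),("tamper",(.673,-.139)),("jug",(.375,.255)),("cup",(.609,.304)),("bowl",(.496,.383)),("jar",(.54,-.25))]:print(n,Q.T@(np.array(p)-t)*1e3)
z=np.load("top.npz");P=z["P"];Z=P[...,2]
L=(P[...,:2]-t)@Q
m=(Z>.054)&(Z<.068)&(abs(L[...,1])<.075)&(L[...,0]<.0)&(L[...,0]>-.13)
print("front rim pts",np.round(np.percentile(L[m][:,0],[2,10,50,90,98]),3),m.sum())
E
```

```text
yaw 0.15418234555391605 8.833997675667042 org [0.55254236 0.05683114] res [[ 0.41462087 -0.4924496 ]
 [-1.41034007 -0.95965364]
 [ 1.12777653 -0.18986575]
 [-0.13205732  1.64196899]]
rimFL [-52.13134099  72.17884558]
rimFR [-55.69438164 -82.68058371]
tipL [-10.3772203  167.89162136]
tipR [ -12.74128435 -166.93991563]
pivL [-14.05282721 110.65974836]
pivR [ -13.43140463 -115.93739112]
dA [ 1.11241451 36.62915064]
dB [ 50.34341191 -39.43870975]
big [-207.1382801    90.56107365]
shaker [-156.05705346 -193.15644325]
tamper [  88.95448862 -212.00702003]
jug [-145.00302041  223.08364175]
cup [ 93.74617582 235.56648201]
bowl [ -5.78115031 330.98299711]
jar [ -59.5143033  -301.26517274]
front rim pts [-0.051 -0.051 -0.049 -0.048 -0.047] 142
```

Rail yaw is about 8.8° and its origin is about (0.5525, 0.0568). The tray is drawn out about 53 mm. I'll close the fingers and go above the area in front of the tray, with tool y along rail x and tool x along rail y.

Request:
{"method": "play_rows", "body": {
  "increments": [
    [[-30, -27, 0], [0, 0, 5], 1],
    [[-65, -58, 0], [0, 0, 11], 1],
    [[-100, -90, 0], [0, 0, 17], 1],
    [[-135, -121, 0], [0, 0, 23], 1],
    [[-170, -153, 0], [0, 0, 29], 1],
    [[-205, -184, 0], [0, 0, 35], 1],
    [[-240, -216, 0], [0, 0, 41], 1],
    [[-275, -247, 0], [0, 0, 47], 1],
    [[-310, -279, 0], [0, 0, 53], 1],
    [[-345, -310, 0], [0, 0, 58], 1],
    [[-380, -342, 0], [0, 0, 62], 1],
    [[-405, -365, 0], [0, 0, 64.6], 1],
    [[-423, -381, 0], [0, 0, 64.6], 1],
    [[-423, -381, 0], [0, 0, 64.6], 1],
    [[-423, -381, 0], [0, 0, 64.6], 1]
  ],
  "grip_force": 60
}}

```text
time: 1.6
ee_pos: [0.4534, 0.0413, 0.2499]
tcp_rot: [-179.9, -0.0, 98.8]
wrist_force: [-0.0, 0.0, 0.7]
opening: -0.0001
grasp_force: 0.0
```

Run:
```python
from h import *
o=telemetry.get_obs();print(o["time"],o["ee_pos"],o["tcp_rot"],o["q"],o["opening"],o["wrist_force"])
p,d,P=cam("wrist");save("pics/w1.png",p);np.savez("w1.npz",p=p,P=P)
```

```text
1.6 [0.45344954 0.04126092 0.24987696] [-1.79936228e+02 -1.52640603e-02  9.87799378e+01] [ 5.19265119e+00 -7.85817274e+00 -2.54096922e+00  9.53818060e+01
  1.12439654e-02  8.64126986e+01] -6.515084972788446e-05 [-0.04532491  0.0073482   0.65416905]
```

View pics/w1.png

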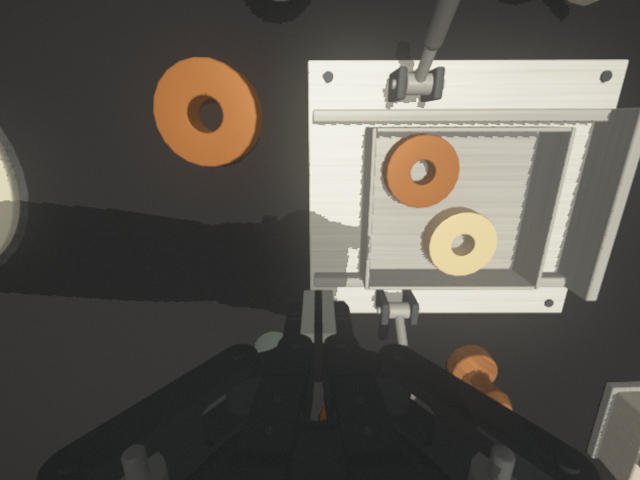

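The wrist view shows the plate with the tray on it, the small brown doughnut at (423,170), the pale one at (463,243), the left fork at (417,85) and the right fork at (398,307). The large doughnut is off the rail at (207,112). I'll check the frame against this view.

Run:
```python
from h import *
z=np.load("w1.npz");P=z["P"]
th=.15418;Q=np.array([[np.cos(th),-np.sin(th)],[np.sin(th),np.cos(th)]]);t=np.array([.55254,.05683])
L=(P[...,:2]-t)@Q*1e3;Z=P[...,2]*1e3
for n,u,v in [("forkL",417,85),("forkR",398,309),("plate corner FL",312,64),("BL",622,64),("rimF up",372,150),("rimF low",367,270)]:
    print(n,np.round(np.median(L[v-1:v+2,u-1:u+2].reshape(-1,2),0),1),np.median(Z[v-1:v+2,u-1:u+2]).round(1))
m=(Z>54)&(Z<68)&(abs(L[...,1])<70)&(L[...,0]<-30)&(L[...,0]>-80);print("front",np.percentile(L[m][:,0],[2,50,98]))
for v in (100,200,260):
    r=L[v,300:330,0][(abs(Z[v,300:330]-12)<3)];print("plate front",r.min())
for n,s in(("guideL",1),("guideR",-1)):
    m=(abs(Z-30)<3)&(abs(s*L[...,1]-88)<15);print(n,np.percentile(L[m][:,1],[5,50,95]))
# finger cloud
for v in (300,320,340,360,390):
    q=[(u,L[v,u].round(),Z[v,u].round()) for u in (275,290,300,312,326,335,345,360)];print(v,[(a,*b,c) for a,b,c in q])
```

```text
forkL [-14.5 114.2] 53.2
forkR [ -13.4 -108.7] 51.8
plate corner FL [-106.2  136.9] 11.1
BL [193.  136.5] 10.6
rimF up [-51.8  60. ] 60.3
rimF low [-50.8 -58.3] 60.6
front [-53.07064987 -51.52536308 -49.02479944]
plate front -110.37602753189321
plate front -110.38964636434568
plate front -109.89680823253063
guideL [84.55846332 90.04449231 95.46120781]
guideR [-92.87074387 -84.92859625 -75.8444131 ]
300 [(275, np.float64(-155.0), np.float64(-127.0), np.float64(-1.0)), (290, np.float64(-136.0), np.float64(-128.0), np.float64(-2.0)), (300, np.float64(-123.0), np.float64(-128.0), np.float64(-3.0)), (312, np.float64(-103.0), np.float64(11.0), np.float64(243.0)), (326, np.float64(-97.0), np.float64(11.0), np.float64(243.0)), (335, np.float64(-80.0), np.float64(-121.0), np.float64(11.0)), (345, np.float64(-68.0), np.float64(-121.0), np.float64(10.0)), (360, np.float64(-49.0), np.float64(-121.0), np.float64(10.0))]
320 [(275, np.float64(-156.0), np.float64(-156.0), np.float64(-1.0)), (290, np.float64(-112.0), np.float64(7.0), np.float64(253.0)), (300, np.float64(-108.0), np.float64(8.0), np.
[... 1170 characters left out ...]
335, np.float64(-95.0), np.float64(12.0), np.float64(284.0)), (345, np.float64(-92.0), np.float64(12.0), np.float64(283.0)), (360, np.float64(-87.0), np.float64(12.0), np.float64(283.0))]
390 [(275, np.float64(-112.0), np.float64(17.0), np.float64(302.0)), (290, np.float64(-108.0), np.float64(17.0), np.float64(302.0)), (300, np.float64(-105.0), np.float64(16.0), np.float64(301.0)), (312, np.float64(-102.0), np.float64(-7.0), np.float64(276.0)), (326, np.float64(-97.0), np.float64(-5.0), np.float64(278.0)), (335, np.float64(-96.0), np.float64(17.0), np.float64(301.0)), (345, np.float64(-93.0), np.float64(17.0), np.float64(302.0)), (360, np.float64(-89.0), np.float64(16.0), np.float64(301.0))]
```

Request:
{"method": "play_rows", "body": {
  "increments": [
    [[0, 0, 40], [0, 0, 0], 1],
    [[0, 0, 80], [0, 0, 0], 1],
    [[0, 0, 120], [0, 0, 0], 1],
    [[0, 0, 160], [0, 0, 0], 1],
    [[0, 0, 180], [0, 0, 0], 1],
    [[0, 0, 191], [0, 0, 0], 1],
    [[0, 10, 191], [0, 0, 0], 1],
    [[0, 20, 191], [0, 0, 0], 1],
    [[0, 26, 191], [0, 0, 0], 1],
    [[0, 32, 191], [0, 0, 0], 1],
    [[0, 37, 191], [0, 0, 0], 1],
    [[0, 42, 191], [0, 0, 0], 1],
    [[0, 47, 191], [0, 0, 0], 1],
    [[0, 52, 191], [0, 0, 0], 1],
    [[0, 57, 191], [0, 0, 0], 1],
    [[0, 62, 191], [0, 0, 0], 1],
    [[0, 67, 191], [0, 0, 0], 1],
    [[0, 72, 191], [0, 0, 0], 1],
    [[0, 76, 191], [0, 0, 0], 1],
    [[0, 80, 191], [0, 0, 0], 1]
  ]
}}

```text
time: 3.65
ee_pos: [0.532, 0.0536, 0.0599]
tcp_rot: [-179.9, 0.0, 98.8]
wrist_force: [-9.9, -1.9, 8.3]
opening: -0.0
grasp_force: 4.9
```

Request:
{"method": "play_rows", "body": {
  "increments": [
    [[0, 2, 0], [0, 0, 0], 1],
    [[0, 4, 0], [0, 0, 0], 1],
    [[0, 6, 0], [0, 0, 0], 1],
    [[0, 8, 0], [0, 0, 0], 1]
  ]
}}

```text
time: 4.05
ee_pos: [0.5386, 0.0547, 0.0598]
tcp_rot: [-179.7, 0.0, 98.8]
wrist_force: [-22.9, -3.0, 16.6]
opening: 0.0
grasp_force: 12.0
```

Request:
{"method": "play_rows", "body": {
  "increments": [
    [[0, 1, 0], [0, 0, 0], 1],
    [[0, 2, 0], [0, 0, 0], 1],
    [[0, 2, 0], [0, 0, 0], 1]
  ]
}}

```text
time: 4.35
ee_pos: [0.5387, 0.0547, 0.0598]
tcp_rot: [-179.5, 0.0, 98.8]
wrist_force: [-28.4, -4.3, 19.3]
opening: 0.0002
grasp_force: 14.2
```

Run:
```python
from h import *
p,d,P=cam("top");save("pics/t2.png",cv2.resize(p[105:285,190:380],None,fx=3,fy=3,interpolation=cv2.INTER_CUBIC))
th=.15418;Q=np.array([[np.cos(th),-np.sin(th)],[np.sin(th),np.cos(th)]]);t=np.array([.55254,.05683])
L=(P[...,:2]-t)@Q*1e3;Z=P[...,2]*1e3
for a,b in((-70,-25),(-25,25),(25,70)):
  for lo,hi in((-40,40),(150,195)):
    m=(Z>50)&(Z<70)&(L[...,1]>a)&(L[...,1]<b)&(L[...,0]<hi)&(L[...,0]>lo);print(a,lo,np.percentile(L[m][:,0],[2,25,50,75,98]).round(1) if m.any() else 0)
```

```text
-70 -40 [0.6 1.2 1.6 3.8 4.8]
-70 150 [175.5 178.2 183.  187.3 192.1]
-25 -40 0
-25 150 [175.7 177.5 182.7 187.7 192.3]
25 -40 0
25 150 [175.6 178.1 182.9 187.2 191.6]
```

View pics/t2.png

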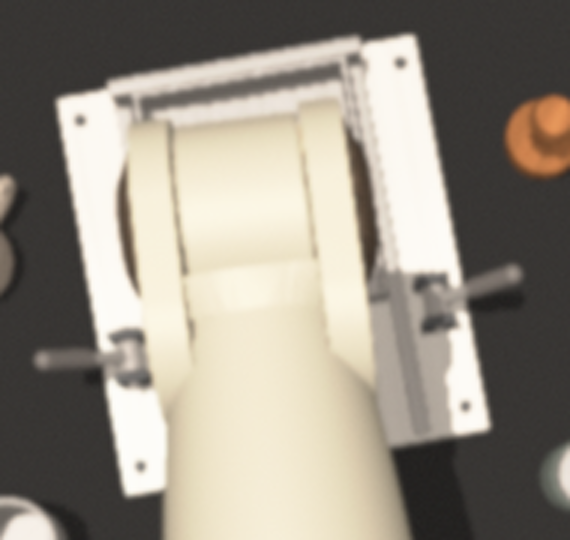

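The tray is home: the push stalled at the stop and the front rim reads about 0 mm. Now I'll back off, rise, and go outside the left lever.

Request:
{"method": "play_rows", "body": {
  "increments": [
    [[0, -12, 0], [0, 0, 0], 1],
    [[0, -30, 0], [0, 0, 0], 1],
    [[0, -32, -40], [0, 0, 0], 1],
    [[0, -32, -80], [0, 0, 0], 1],
    [[0, -32, -115], [0, 0, 0], 1],
    [[0, -32, -135], [0, 0, 0], 1],
    [[40, -28, -135], [0, 0, 0], 1],
    [[80, -20, -135], [0, 0, 0], 1],
    [[120, -12, -135], [0, 0, 0], 1],
    [[160, -6, -135], [0, 0, 0], 1],
    [[195, -2, -135], [0, 0, 0], 1],
    [[212, -2, -135], [0, 0, 0], 1],
    [[212, -2, -110], [0, 0, 0], 1],
    [[212, -2, -80], [0, 0, 0], 1],
    [[212, -2, -58], [0, 0, 0], 1],
    [[212, -2, -58], [0, 0, 0], 1]
  ]
}}

```text
time: 6.0
ee_pos: [0.5067, 0.2635, 0.1143]
tcp_rot: [-179.7, 0.1, 98.8]
wrist_force: [-0.3, -0.2, -0.3]
opening: 0.0002
grasp_force: 0.0
```

Run:
```python
from h import *
p,d,P=cam("scene");p2,d,P2=cam("top")
save("pics/s3.png",np.hstack([cv2.resize(p[150:390,240:480],(400,400)),cv2.resize(p2[100:300,180:380],(400,400))]))
```

```text
(no output)
```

View pics/s3.png

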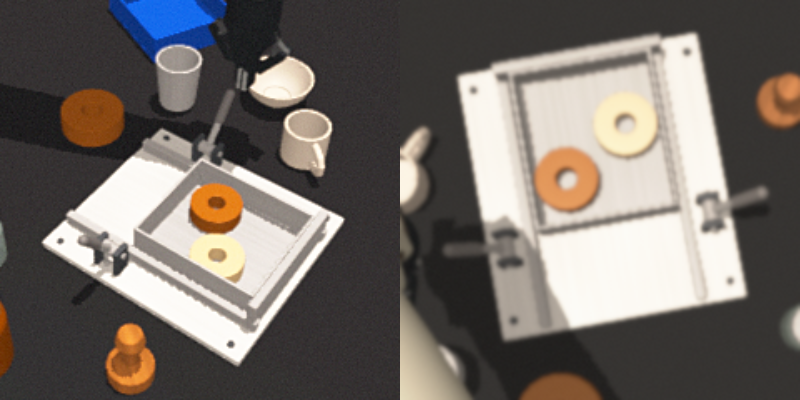

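The picture shows the tray against the stop, both levers open, and the fingers outside the left lever. I'll do one numeric check of the tray front before latching.

Run:
```python
from h import *
th=.15418;Q=np.array([[np.cos(th),-np.sin(th)],[np.sin(th),np.cos(th)]]);t=np.array([.55254,.05683])
p,d,P=cam("top")
L=(P[...,:2]-t)@Q*1e3;Z=P[...,2]*1e3
for n,PZ,LL in(("now",Z,L),):
  for a,b in((-65,-20),(20,65)):
    m=(PZ>54)&(PZ<68)&(LL[...,1]>a)&(LL[...,1]<b)
    f=m&(abs(LL[...,0])<30);k=m&(abs(LL[...,0]-180)<30)
    print(np.percentile(LL[f][:,0],[2,50,98]).round(1),np.histogram(LL[k][:,0],bins=range(150,212,4))[0])
save("pics/x.png",p)
```

```text
[0.4 1.9 4.3] [ 0  0  0  0  0  0 33 37 34 36 19  0  0  0  0]
[0.2 2.1 4.6] [ 0  0  0  0  0  0 36 33 37 35 18  0  0  0  0]
```

The front rim is at 0 mm and its back meets the stop, so the tray is home. Pushing the left lever inwards.

Request:
{"method": "play_rows", "body": {
  "increments": [
    [[-15, 0, 0], [0, 0, 0], 1],
    [[-25, 0, 0], [0, 0, 0], 1],
    [[-32, 0, 0], [0, 0, 0], 1],
    [[-39, 0, 0], [0, 0, 0], 1],
    [[-46, 0, 0], [0, 0, 0], 1],
    [[-53, 0, 0], [0, 0, 0], 1],
    [[-60, 0, 0], [0, 0, 0], 1],
    [[-67, 0, 0], [0, 0, 0], 1]
  ]
}}

```text
time: 6.95
ee_pos: [0.5189, 0.1982, 0.1188]
tcp_rot: [179.9, -0.1, 98.9]
wrist_force: [-0.2, 4.0, 3.7]
opening: -0.0002
grasp_force: 2.0
```

Request:
{"method": "play_rows", "body": {
  "increments": [
    [[-7, 0, 0], [0, 0, 0], 1],
    [[-14, 0, 0], [0, 0, 0], 1],
    [[-21, 0, 0], [0, 0, 0], 1],
    [[-28, 0, 0], [0, 0, 0], 1],
    [[-35, 0, 0], [0, 0, 0], 1],
    [[-42, 0, 0], [0, 0, 0], 1],
    [[-49, 0, 0], [0, 0, 0], 1],
    [[-56, 0, 0], [0, 0, 0], 1],
    [[-63, 0, 0], [0, 0, 0], 1],
    [[-70, 0, 0], [0, 0, 0], 1],
    [[-70, 0, 0], [0, 0, 0], 1]
  ]
}}

```text
time: 8.05
ee_pos: [0.5291, 0.1284, 0.1173]
tcp_rot: [180.0, 0.0, 98.8]
wrist_force: [-0.2, 0.3, 0.2]
opening: -0.0003
grasp_force: 0.0
```

```bash
cat > tip.py <<'E'
from h import *
th=.15418;Q=np.array([[np.cos(th),-np.sin(th)],[np.sin(th),np.cos(th)]]);t=np.array([.55254,.05683])
for n in("scene","top"):
    p,d,P=cam(n);L=(P[...,:2]-t)@Q*1e3;Z=P[...,2]*1e3
    for s in(1,-1):
        m=(abs(L[...,0]+11)<9)&(s*L[...,1]>20)&(s*L[...,1]<185)&(Z>40)&(Z<150)
        y=s*L[m][:,1];h=np.histogram(y,bins=range(20,190,15));
        print(n,"LR"[s<0],[(int(b),int(c),float(Z[m][(y>=b)&(y<b+15)].mean().round())) for b,c in zip(h[1],h[0]) if c])
E
python3 tip.py
```

```text
scene L [(20, 30, 56.0), (35, 29, 57.0), (50, 106, 110.0), (65, 51, 101.0), (80, 19, 50.0), (95, 26, 48.0), (110, 28, 50.0)]
scene R [(95, 4, 48.0), (110, 44, 51.0), (125, 29, 65.0), (140, 30, 91.0), (155, 47, 110.0), (170, 11, 113.0)]
top L [(20, 28, 60.0), (35, 16, 60.0)]
top R [(95, 20, 50.0), (110, 53, 56.0), (125, 37, 77.0), (140, 53, 97.0), (155, 48, 115.0), (170, 5, 117.0)]
```

The left latch is locked, with its lever lying at z of about 58 mm. Now over to the right one.

Request:
{"method": "play_rows", "body": {
  "increments": [
    [[3, 0, -35], [0, 0, 0], 1],
    [[3, 0, -70], [0, 0, 0], 1],
    [[-10, 0, -80], [0, 0, 0], 1],
    [[-45, 0, -80], [0, 0, 0], 1],
    [[-85, 0, -80], [0, 0, 0], 1],
    [[-125, 0, -80], [0, 0, 0], 1],
    [[-165, 0, -80], [0, 0, 0], 1],
    [[-205, 0, -80], [0, 0, 0], 1],
    [[-245, 0, -80], [0, 0, 0], 1],
    [[-270, 0, -80], [0, 0, 0], 1],
    [[-284, 0, -80], [0, 0, 0], 1],
    [[-284, 0, -80], [0, 0, 0], 1],
    [[-284, 0, -50], [0, 0, 0], 1],
    [[-284, 0, -20], [0, 0, 0], 1],
    [[-284, 0, 0], [0, 0, 0], 1],
    [[-284, 0, 0], [0, 0, 0], 1]
  ]
}}

```text
time: 9.75
ee_pos: [0.5712, -0.1496, 0.1142]
tcp_rot: [-179.7, -0.1, 98.9]
wrist_force: [-0.6, 0.9, 0.1]
opening: -0.0
grasp_force: 0.0
```

Request:
{"method": "play_rows", "body": {
  "increments": [
    [[12, 0, 0], [0, 0, 0], 1],
    [[20, 0, 0], [0, 0, 0], 1],
    [[27, 0, 0], [0, 0, 0], 1],
    [[34, 0, 0], [0, 0, 0], 1],
    [[41, 0, 0], [0, 0, 0], 1],
    [[48, 0, 0], [0, 0, 0], 1],
    [[55, 0, 0], [0, 0, 0], 1],
    [[62, 0, 0], [0, 0, 0], 1],
    [[69, 0, 0], [0, 0, 0], 1],
    [[76, 0, 0], [0, 0, 0], 1],
    [[83, 0, 0], [0, 0, 0], 1],
    [[90, 0, 0], [0, 0, 0], 1],
    [[97, 0, 0], [0, 0, 0], 1],
    [[104, 0, 0], [0, 0, 0], 1],
    [[111, 0, 0], [0, 0, 0], 1],
    [[118, 0, 0], [0, 0, 0], 1],
    [[125, 0, 0], [0, 0, 0], 1],
    [[132, 0, 0], [0, 0, 0], 1],
    [[136, 0, 0], [0, 0, 0], 1],
    [[136, 0, 0], [0, 0, 0], 1]
  ]
}}

```text
time: 11.75
ee_pos: [0.5517, -0.0165, 0.1173]
tcp_rot: [180.0, -0.0, 98.9]
wrist_force: [-0.7, -0.1, -0.0]
opening: 0.0006
grasp_force: 0.0
```

Request:
{"method": "play_rows", "body": {
  "increments": [
    [[0, 0, -40], [0, 0, 0], 1],
    [[0, 0, -80], [0, 0, 0], 1],
    [[0, -40, -110], [0, 0, 0], 1],
    [[0, -85, -120], [0, 0, 0], 1],
    [[0, -130, -120], [0, 0, 0], 1],
    [[0, -150, -120], [0, 0, 0], 1],
    [[0, -150, -120], [0, 0, 0], 1],
    [[0, -150, -120], [0, 0, 0], 1]
  ]
}}

```text
time: 12.55
ee_pos: [0.4039, -0.0404, 0.2377]
tcp_rot: [179.9, 0.0, 98.8]
wrist_force: [0.7, 0.0, -0.6]
opening: 0.0
grasp_force: 0.0
```

```bash
python3 tip.py
python3 - <<'E'
from h import *
p,d,P=cam("scene");p2,d,P2=cam("top")
save("pics/s4.png",np.hstack([cv2.resize(p[150:390,200:440],(400,400)),cv2.resize(p2[100:330,150:450],(400,307)).copy() if 0 else cv2.resize(p2[95:335,155:395],(400,400))]))
E
```

```text
scene L [(20, 28, 56.0), (35, 32, 57.0), (50, 23, 56.0), (65, 18, 54.0), (80, 17, 50.0), (95, 31, 48.0), (110, 27, 50.0)]
scene R [(20, 21, 57.0), (35, 32, 57.0), (50, 36, 55.0), (65, 35, 53.0), (80, 29, 49.0), (95, 29, 49.0), (110, 56, 49.0)]
top L [(20, 28, 60.0), (35, 42, 59.0), (50, 42, 57.0), (65, 39, 55.0), (80, 30, 53.0), (95, 38, 50.0), (110, 51, 53.0)]
top R [(20, 30, 60.0), (35, 43, 59.0), (50, 44, 57.0), (65, 36, 54.0), (80, 31, 52.0), (95, 36, 51.0), (110, 45, 53.0)]
```

View pics/s4.png

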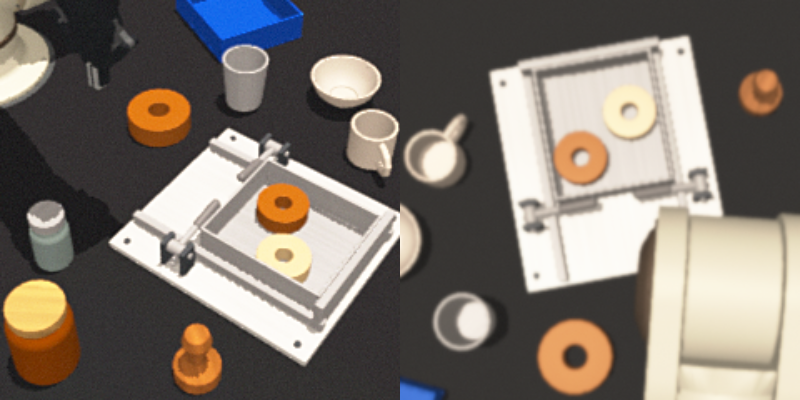

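Both levers lie across the front of the homed tray. The doughnuts are inside it, the other objects are standing, and the arm is clear.

```bash
python3 -c "
from workcell import workorder
print(workorder.job_done())"
```

```text
the job is handed in; nothing more can be done
None
```

The tray is pushed home against the back stop, both latches are locked across its front, nothing else was moved, and the job was handed in at about 13 s; no verdict was returned.

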